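Square up a kayak trim plate and balance it against its mate

TASK

Slide the loose steel trim plate along the squaring board, without lifting it, until it sits fully home in the corner, flush against both fences. Then grip it there, lift it straight up, and lay it gently on the free pan of the rocker balance, centred and square to the pan, so that the balance comes level with the other plate; let go. Leave the other plate lying on its pan and do not knock the reel, float or torch lying nearby.

Things in the scene. Friction and masses are not known exactly. Their poses are not given: they have to be found in the camera images.
- plate: the loose trim plate: plain steel, 110 x 56 x 10 mm (its x, y, z), 0.48 kg within 4 %, two dark dots on top. Origin: centre of its underside. It starts flat on the board, its x within 0.35 rad of the board's x, 30 to 70 mm (along board x) and 40 to 85 mm (along board y) short of its seat. It can be pinched across its 56 mm width.
- board: squaring board fixed to the bench: plywood base 260 x 200 x 12 mm (its x, y, z), origin at the centre of its underside. Fences 15 mm thick stand 16 mm above the base: end fence along the +x edge (inner face x = 115 mm), side fence along the +y edge (inner face y = 85 mm), with a gap down to the base top from x = 25 to 90 mm so a finger can reach the plate's long edge.
- seat (a point): on the board, 60, 57, 12 mm from its origin, axes parallel to the board's: where the plate's origin is when fully home, its +x short edge flush with the end fence and its +y long edge with the side fence.
- balance: the fixed stand of the rocker balance, grey, 110 x 130 mm foot, origin at the centre of its underside on the bench. The pivot axis runs along its x, 60 mm above the bench; the rocker's arms reach along its y. May be turned relative to the board.
- rocker (a joint): tilt of the rocker in rad: 0 level, positive when the +y pan (with the other plate) is up, stops at +-0.12. It is weakly sprung to level (2.5 N m/rad) and damped. One plate alone tips it down to the stop (-0.12 at the start).
- free_pan (a point): centre of the top of the free pan, a flat rimless aluminium tray 126 x 64 mm (its x, y), 4 mm thick, on the stand's -y side; tilts with the rocker. Level, it is 110 mm from the pivot axis and 72 mm above the bench, clear all round but for the 34 mm wide rocker arm below it on the pivot side; at the start it is about 13 mm higher and slopes down towards the pivot.
- mate_pan (a point): centre of the top face of the other, equal pan, on the stand's +y side.
- mate: the other trim plate, same make and size as the loose one (110 x 56 x 10 mm, origin at the centre of its underside), lying loose on the mate pan. Leave it there.
- reel: red aluminium reel lying on its side, 64 mm across, 38 mm thick with a crank to 63 mm high; origin under its centre. Bystander.
- torch: black torch, 140 mm long along its x, 42 mm thick, with a small steel toggle switch; origin under its middle. Bystander.
- float: green float with a thin white stem, 110 mm long along its x, 36 mm thick; origin under its body. Bystander.
There are look-alikes about, which are no part of the job. What is shaped like the plate but blue or turquoise is not meant. What is shaped like the mate but green is not meant.

How it is judged:
By the outcome, as a careful person would: the job done as asked, in the order asked, and still so for the second after the job is handed in, with the robot touching nothing.
It also fails if it takes over 64 s, if anything falls off the work surface, if the arm or the gripper's body presses on something with over 40 N, if the wrist force passes 120 N, or if a joint passes its speed limit or range.

ROBOT

A 6-joint arm with a two-finger parallel gripper is mounted at the origin on the work surface. World frame = base frame: x ahead of the robot, y to its left, z up, the work surface at z = 0. Lengths are in m, angles in rad, forces in N, time in s.
With the tool pointing down it reaches from about 0.375 to 0.825 m from the base axis. Payload 5.5 kg.
Tool frame: the origin (TCP) lies at the very end of the fingers, on their centre line; the grasp point (between the pads) lies 19 mm behind it (env.grip_point_offset is the distance from the TCP to the grasp point, in m); z points along the fingers, x is the direction in which the jaws open and shut, and the axes are right-handed (so a half turn about z gives the same grasp; the last joint's range is limited). The gripper opens to 85 mm and grips with 20 to 120 N. Pads are 22 mm wide; open, the fingers measure 114 mm over their backs; the gripper's body (76 mm by 85 mm) begins 54 mm behind the grasp point. The pads swing forward as they close: fully open they stand 13 mm farther back than shut.
Start: joints at [1.234, 0.314, -0.047, 1.21, 0, 1.571], TCP at [0.198, 0.566, 0.231] pointing down, gripper open.
Joint ranges: [-2.67, 2.67], [-0.69, 1.73], [-1.03, 1.25], [-2.08, 2.16], [-1.42, 1.45], [-3.14, 3.14]. Speed limits (rad/s): [2.39, 2.39, 3.01, 3.14, 3.14, 3.14].

INTERFACE

Orientations are given as a unit quaternion [x, y, z, w].
In Python, from station import env gives the robot as it stands.
- The arm moves only by the tool step_arm, never from a script. Its argument "rows" is a list of rows, each an object with "linear": the shift along the world's x, y, z in m, a list of three; "twist": the turn, a rotation vector about the world's x, y, z in rad, a list of three; "grip": the opening in per cent of the stroke, from 0 (shut) to 100 (fully open). A call has 1 to 10 rows; each row shifts and turns the commanded pose from where the row before left it; what a row does not reach is not made up. A row lasts 1/8 s, in which the tool goes at most 62.5 mm and 10.7 degrees, less where a joint would pass 70% of its speed; a pose out of reach is approached as far as the arm can. A call with a gripper value outside its range is refused whole. The fingers move at their own pace and stop on an object; "squeeze" is the grip in N (left out, the last holds). Time passes only in rows, so rows that do not move let the fingers close. It gives the time, the measured TCP pose, the force and the opening at its end, in the units of the state.
- env.observe(): the state, without advancing time (a new reading comes with each control period).
- env.get_image(name): name is "scene" or "side" or "wrist"; returns a dict with "image" (420x560x3 uint8, red, green, blue), "range_z" (420x560 float32, m along the optical axis (not along the pixel's ray), 0 where there is no reading), "mtx" (3x3 intrinsics, pixels), "dist_coeffs" ([k1, k2, p1, p2, k3] as OpenCV has them; the pictures are not rectified), "R" (3x3) and "t" (3): a world point X has camera coordinates R X + t; the wrist camera has in their place "T_tool_cam" (4x4, takes a point from camera to tool coordinates, whose origin is the TCP and whose axes are the tool frame's). Camera axes: x right, y down, z forward; pixel columns grow to the right and rows downward; lengths in m; the calibration is good to about 2 mm. A picture is of the moment at which its call begins: read the wrist's pose just before it.
- env.hand_in(): hands the job in, once; it reports no verdict.
The state is a dict: "clock": time; "q": joint angles; "joint_vel": joint speeds; "joint_efforts": joint torques, N m; "tcp_pos": TCP position; "tool_rot": TCP orientation; "contact_force": force on the tool from outside, world axes, zero at the start; "moment": the same for the moment, N m; "gripper_width": finger opening in m.
Only numpy, scipy, OpenCV 4.12 (cv2) and the standard library are available. Lean on these libraries where they do the work, as an engineer would, in place of code of your own. Each camera call takes 0.05 s, during which the arm holds its last target. There are 200 camera calls.

## Working session

There is one attempt and no reset: what is moved stays moved. The work goes in short steps, Python scripts to look and compute and a tool call to move; the robot and the scene stay as the last step left them, time stands still between calls to the robot, and variables do not carry over. Pictures are saved under pics/ and viewed, about 8 in all and at most 12, crops included, and the job is handed in when it is done.

Besides the shell and the picture viewer there is one more tool, called after "Call:" as name([rows], argument=value, ...), one row to a line, values as JSON. step_arm: Moves the arm, as the interface text tells. Its arguments: {"type":"object","properties":{"rows":{"type":"array"},"squeeze":{"type":"number"}},"required":["rows"]}

```bash
ls; mkdir -p pics
cat > h.py <<'E'
import numpy as np, cv2
from station import env
from scipy.spatial.transform import Rotation as Rn
def cam(name):
    s=env.observe(); d=env.get_image(name)
    if 'T_tool_cam' in d:
        T=np.eye(4);T[:3,:3]=Rn.from_quat(s['tool_rot']).as_matrix();T[:3,3]=s['tcp_pos']
        W=T@np.array(d['T_tool_cam']); d['Rc']=W[:3,:3]; d['c']=W[:3,3]
    else:
        R=np.array(d['R']);d['Rc']=R.T; d['c']=-R.T@np.array(d['t'])
    return d
def save(d,n): cv2.imwrite('pics/'+n,d['image'][:,:,::-1])
def rays(d,uv):
    p=cv2.undistortPoints(np.array(uv,float).reshape(-1,1,2),np.array(d['mtx']),np.array(d['dist_coeffs']))[:,0]
    return np.c_[p,np.ones(len(p))]@d['Rc'].T
def onz(d,uv,z):
    r=rays(d,uv); return d['c']+r*((z-d['c'][2])/r[:,2])[:,None]
def depthpts(d,uv):
    uv=np.array(uv); r=rays(d,uv); zz=d['range_z'][uv[:,1].astype(int),uv[:,0].astype(int)]
    return d['c']+r*zz[:,None]
def proj(d,X):
    R=d['Rc'].T; return cv2.projectPoints(np.array(X,float),cv2.Rodrigues(R)[0],-R@d['c'],np.array(d['mtx']),np.array(d['dist_coeffs']))[0][:,0]
E
python3 - <<'E'
from h import *
for n in ['scene','side']:
    d=cam(n); save(d,n+'0.png'); print(n,d['c'],d['Rc'][:,2],d['mtx'])
print(env.observe())
E
```

```text
pics
scene [1.15348817 0.78771579 0.90318272] [-0.4783862  -0.58679939 -0.65330936] [[518.17251898   0.         288.84905919]
 [  0.         518.17251898 212.99776435]
 [  0.           0.           1.        ]]
side [ 0.16541612 -0.99286323  0.74156056] [ 0.28910633  0.80045066 -0.52506788] [[479.91098018   0.         276.96254334]
 [  0.         479.91098018 205.22457592]
 [  0.           0.           1.        ]]
{'clock': 0.1, 'q': array([ 1.23399361e+00,  3.14160219e-01, -4.79754346e-02,  1.21022345e+00,
        2.26959422e-06,  1.57080090e+00]), 'joint_vel': array([ 0.00075649, -0.00085273, -0.00010231,  0.00075831,  0.00018514,
       -0.00016824]), 'joint_efforts': array([ 3.02240051e-04, -5.40766954e+01,  3.40541053e+01,  1.12251277e-02,
        7.16996374e-05, -1.05667608e-08]), 'tcp_pos': array([0.19810681, 0.56578963, 0.23051945]), 'tool_rot': array([ 8.15620820e-01,  5.78586266e-01, -6.37969589e-04,  4.51176831e-04]), 'contact_force': array([-0.29456854, -0.23544889,  0.04825103]), 'moment': array([-0.01180567, -0.02738641, -0.02232449]), 'gripper_width': 0.0854001237985857}
```

View pics/scene0.png

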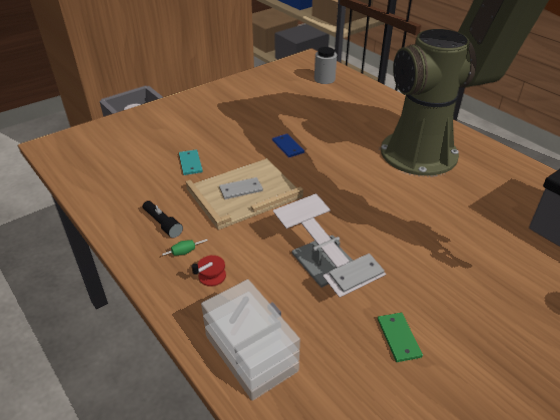

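View pics/side0.png

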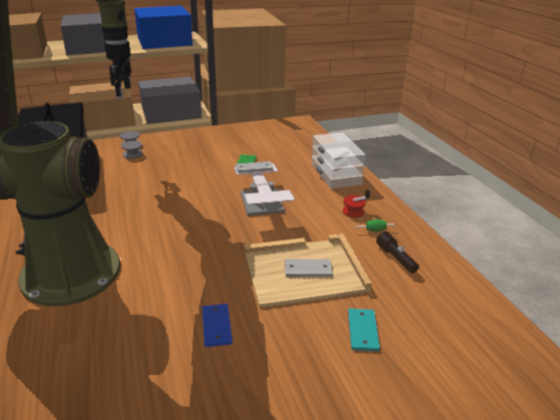

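Scene view: the loose grey plate lies on the board at (241,188), the mate on its pan at (357,272), and the free pan is at (302,211). The look-alikes are turquoise (190,161), blue (288,145) and green (400,336). In the side view the plate is at (308,268), with the gapped side fence on the far edge and the end fence on the right.

Run:
```python
from h import *
np.set_printoptions(precision=4,suppress=True)
S=cam('scene');D=cam('side')
print('plate',onz(S,[[241,188]],.022),onz(D,[[308,268]],.022), depthpts(S,[[241,188]]),depthpts(D,[[308,268]]))
print('pan',depthpts(S,[[302,211]]),depthpts(D,[[262,197],[275,197]]))
print('mate',depthpts(S,[[357,272]]))
print('reel,float,torch',depthpts(S,[[211,268],[183,248],[162,217]]))
a=np.hstack([cv2.resize(S['image'][150:310,180:400],None,fx=2.5,fy=2.5,interpolation=cv2.INTER_CUBIC)]); cv2.imwrite('pics/c1.png',a[:,:,::-1])
s=env.observe();print(cam('wrist')['c']-s['tcp_pos'],s['clock'], cam('wrist')['mtx'])
```

```text
plate [[ 0.5459 -0.1672  0.022 ]] [[ 0.5388 -0.1848  0.022 ]] [[ 0.5448 -0.169   0.0203]] [[ 0.5406 -0.1809  0.0185]]
pan [[0.5258 0.0681 0.0865]] [[0.5028 0.0606 0.0844]
 [0.5361 0.0503 0.0844]]
mate [[0.5485 0.2831 0.0683]]
reel,float,torch [[ 0.7779  0.0495  0.0368]
 [ 0.7915 -0.0545  0.0282]
 [ 0.7797 -0.1778  0.0351]]
[-0.0626  0.0215  0.1429] 0.2 [[291.6557   0.     278.0361]
 [  0.     291.6557 211.7143]
 [  0.       0.       1.    ]]
```

View pics/c1.png

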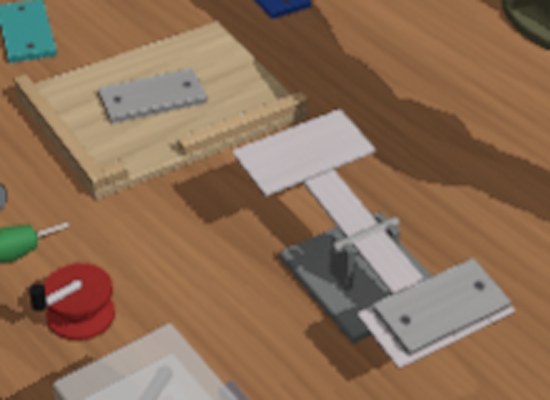

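The crop confirms it: the bare grey plate with two dots on the board is the loose one, and the grey one on the balance is the mate. I'm moving over to look with the wrist camera.

Call:
step_arm([
  {"linear":[0.027,-0.053,0.008],"twist":[0,0,0.03],"grip":100},
  {"linear":[0.027,-0.053,0.008],"twist":[0,0,0.03],"grip":100},
  {"linear":[0.027,-0.053,0.008],"twist":[0,0,0.03],"grip":100},
  {"linear":[0.027,-0.053,0.008],"twist":[0,0,0.03],"grip":100},
  {"linear":[0.027,-0.053,0.008],"twist":[0,0,0.03],"grip":100},
  {"linear":[0.027,-0.053,0.008],"twist":[0,0,0.03],"grip":100},
  {"linear":[0.027,-0.053,0.008],"twist":[0,0,0.03],"grip":100},
  {"linear":[0.027,-0.053,0.008],"twist":[0,0,0.03],"grip":100},
  {"linear":[0.027,-0.053,0.008],"twist":[0,0,0.03],"grip":100},
  {"linear":[0.027,-0.053,0.008],"twist":[0,0,0.03],"grip":100},
])

```text
clock: 1.55
tcp_pos: [0.4689, 0.0344, 0.3118]
tool_rot: [0.72, 0.694, 0.0, 0.0]
contact_force: [0.8, 0.6, 0.1]
gripper_width: 0.0855
```

Call:
step_arm([
  {"linear":[0.03,-0.04,0.0],"twist":[0,0,0],"grip":100},
  {"linear":[0.03,-0.04,0],"twist":[0,0,0],"grip":100},
  {"linear":[0,0,0],"twist":[0,0,0],"grip":100},
  {"linear":[0,0,0],"twist":[0,0,0],"grip":100},
])

```text
clock: 2.05
tcp_pos: [0.5278, -0.0435, 0.311]
tool_rot: [0.72, 0.694, -0.0, -0.0]
contact_force: [0.6, 0.2, -0.4]
gripper_width: 0.0856
```

Run:
```python
from h import *
d=cam('wrist'); save(d,'w1.png'); s=env.observe(); print(s['clock'],s['tcp_pos'],s['tool_rot'],s['q'],d['c'])
import pickle; pickle.dump(d,open('w1.pkl','wb'))
```

```text
2.1 [ 0.52768146 -0.04309268  0.31126968] [ 7.19822713e-01  6.94157864e-01 -7.08864174e-05 -3.40667369e-04] [-8.16982453e-02  1.60057167e-01 -6.25380581e-02  1.34880618e+00
  3.43795240e-04 -4.54007765e-02] [ 0.46153766 -0.04200262  0.45398412]
```

View pics/w1.png

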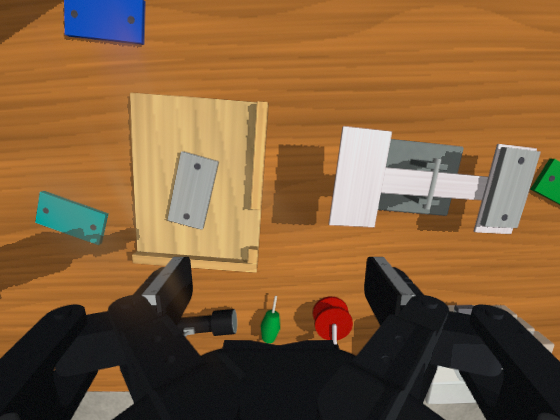

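The wrist view shows everything: the plate at (192,190), the board from (131,94) to (257,272) with the end fence at the bottom and the side fence on the right, the free pan at (360,177) and the mate at (508,188). Now I measure.

```bash
cat > meas.py <<'E'
from h import *
np.set_printoptions(precision=4,suppress=True)
def lines(a): return a
def gray_rects(d,roi,z,smax=45,vmin=100,vmax=256):
    x0,y0,x1,y1=roi; hsv=cv2.cvtColor(d['image'],cv2.COLOR_RGB2HSV)
    m=((hsv[:,:,1]<smax)&(hsv[:,:,2]>=vmin)&(hsv[:,:,2]<vmax)).astype(np.uint8)
    k=np.zeros_like(m);k[y0:y1,x0:x1]=m[y0:y1,x0:x1]
    k=cv2.morphologyEx(k,cv2.MORPH_CLOSE,np.ones((5,5)));k=cv2.morphologyEx(k,cv2.MORPH_OPEN,np.ones((3,3)))
    c=max(cv2.findContours(k,0,cv2.CHAIN_APPROX_NONE)[0],key=cv2.contourArea)
    return c[:,0].astype(float), k
def rect(P):
    (cx,cy),(w,h),a=cv2.minAreaRect((P[:,:2]*1000).astype(np.float32))
    if h>w: w,h,a=h,w,a+90
    a=(a+90)%180-90
    return cx/1000,cy/1000,w,h,np.radians(a)
E
python3 - <<'E'
from meas import *
import pickle
d=pickle.load(open('w1.pkl','rb'))
c,k=gray_rects(d,(160,140,225,235),.022); 
pts=np.argwhere(cv2.erode(k,np.ones((7,7))))[:,::-1]
print('plate z depth',np.median(depthpts(d,pts)[:,2]), 'rect c,wh,ang',np.array(rect(onz(d,c,.022))))
# free pan: depth pts
yy,xx=np.mgrid[120:235,325:400]; uv=np.c_[xx.ravel(),yy.ravel()]
P=depthpts(d,uv); hs=cv2.cvtColor(d['image'],cv2.COLOR_RGB2HSV)[uv[:,1],uv[:,0]]
m=(P[:,2]>.06)&(P[:,2]<.11)&(hs[:,1]<60)
A=np.c_[P[m][:,:2],np.ones(m.sum())]; co=np.linalg.lstsq(A,P[m][:,2],rcond=None)[0]; print('panplane',co, P[m][:,2].min(),P[m][:,2].max())
mm=m&(uv[:,0]<387); print('pan rect',rect(P[mm]), P[mm].mean(0))
# edges of board
for n,z,u in [('corners top base z.012',.012,[[131,94],[132,264]]),('fence top .028',.028,[[268,102],[257,272],[258,102],[132,256]])]:
    print(n,onz(d,u,z)[:,:2])
# depth scan of board: fence points z>.02
yy,xx=np.mgrid[85:285,115:285]; uv=np.c_[xx.ravel(),yy.ravel()];P=depthpts(d,uv);Z=P[:,2].reshape(yy.shape)
print('heights',[np.round(Z[r-85,c-115],4) for r,c in [(120,160),(240,160),(240,220),(150,262),(260,200),(180,195),(190,280)]])
cv2.imwrite('pics/bd.png',cv2.resize(d['image'][85:285,115:315],None,fx=3,fy=3,interpolation=cv2.INTER_CUBIC)[:,:,::-1])
E
```

```text
plate z depth 0.022132841296844397 rect c,wh,ang [  0.5434  -0.1752 109.8344  56.3015  -0.3165]
panplane [-0.0278 -0.1854  0.1104] 0.06633361055813913 0.09122509520995686
pan rect (0.5238533935546875, 0.06546119689941406, 125.38262939453125, 75.6579360961914, np.float64(-0.12948262588354356)) [0.5213 0.0598 0.0852]
corners top base z.012 [[ 0.3999 -0.251 ]
 [ 0.6647 -0.2934]]
fence top .028 [[ 0.4209 -0.0542]
 [ 0.6776 -0.0833]
 [ 0.4204 -0.068 ]
 [ 0.6434 -0.2818]]
heights [np.float64(0.0136), np.float64(0.0116), np.float64(0.0108), np.float64(0.0278), np.float64(0.0282), np.float64(0.0211), np.float64(0.0014)]
```

View pics/bd.png

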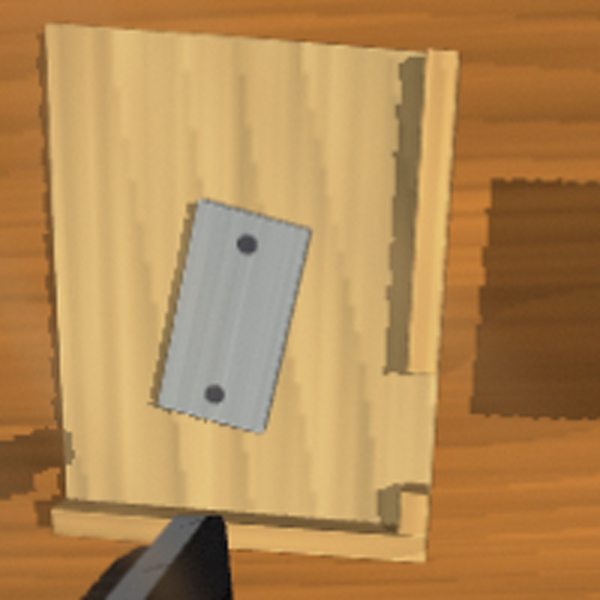

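```bash
cat > board.py <<'E'
from meas import *
def kabsch(L,W):
    lc,wc=L.mean(0),W.mean(0);l=L-lc;w=W-wc
    a=np.arctan2((l[:,0]*w[:,1]-l[:,1]*w[:,0]).sum(),(l*w).sum())
    R=np.array([[np.cos(a),-np.sin(a)],[np.sin(a),np.cos(a)]]);return a,R,wc-R@lc
E
python3 - <<'E'
from board import *
import pickle
d=pickle.load(open('w1.pkl','rb'))
f=lambda x,y:[115+x/3-.33,85+y/3-.33]
W=np.r_[onz(d,[f(459,50),f(425,562),f(53,535),f(428,50),f(408,374)],.028),onz(d,[f(46,24)],.012)][:,:2]
L=np.array([[-.13,.1],[.13,.1],[.13,-.1],[-.13,.085],[.025,.085],[-.13,-.1]])
a,R,t=kabsch(L,W); print('board yaw',a,'org',t,'res mm',(L@R.T+t-W)*1000)
seat=R@[.06,.057]+t; p=np.array([.5434,-.1752]); print('seat',seat,'plate in seat frame',R.T@(p-seat), 'rel yaw',-.3165-a)
# pan quad corners
hs=cv2.cvtColor(d['image'],cv2.COLOR_RGB2HSV)
m=((hs[:,:,1]<40)&(hs[:,:,2]>150)).astype(np.uint8);k=np.zeros_like(m);k[110:240,322:384]=m[110:240,322:384]
c=max(cv2.findContours(k,0,cv2.CHAIN_APPROX_NONE)[0],key=cv2.contourArea)
print(cv2.boundingRect(c)); 
S=cam('scene')
# balance axis from pan long edge (-y side): left boundary pts
pts=c[:,0]; 
left=np.array([[k[v].argmax(),v] for v in range(140,220) if k[v].any()],float)
r=rays(d,left);co=np.array([-.0278,-.1854,.1104]);n=np.array([-co[0],-co[1],1]);s=(co[2]-n@d['c'])/(r@n);X=d['c']+r*s[:,None]
g=np.polyfit(X[:,0],X[:,1],1);print('pan far edge yaw',np.arctan(g[0]),'tilt',np.hypot(*co[:2]),'slope dir',np.arctan2(-co[0],co[1])*1, X[0],X[-1])
cv2.imwrite('pics/pan.png',cv2.resize(d['image'][110:250,320:545],None,fx=3.5,fy=3.5,interpolation=cv2.INTER_CUBIC)[:,:,::-1])
E
```

```text
board yaw -0.11627533788277615 org [ 0.5381 -0.1686] res mm [[ 0.5276  0.4165]
 [ 1.1966 -0.0091]
 [ 0.0028  0.4312]
 [-0.6867 -0.2338]
 [-0.3634  0.037 ]
 [-0.6769 -0.6417]]
seat [ 0.6043 -0.1189] plate in seat frame [-0.054  -0.0629] rel yaw -0.20022466211722384
(329, 127, 55, 100)
pan far edge yaw -0.12595257066632484 tilt 0.1874726646740799 slope dir 2.992755456942952 [0.4735 0.0343 0.0909] [0.5735 0.022  0.0904]
```

View pics/pan.png

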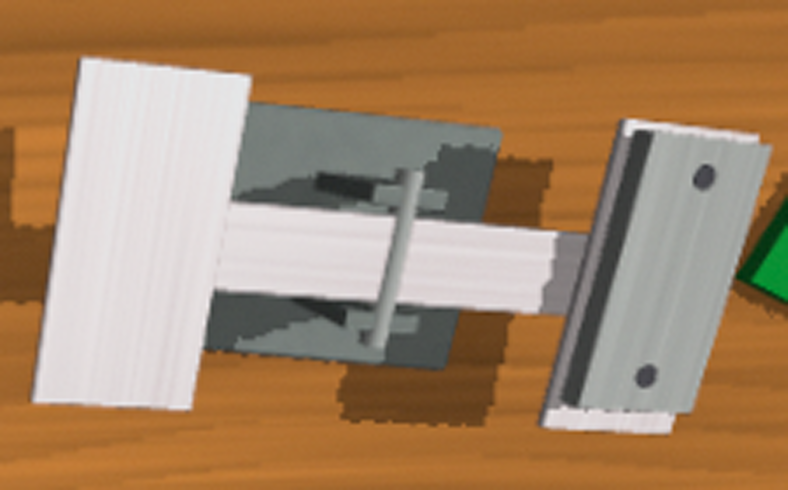

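Run:
```python
from board import *
import pickle
d=pickle.load(open('w1.pkl','rb'))
f=lambda x,y:[320+x/3.5-.36,110+y/3.5-.36]
W=np.r_[onz(d,[f(82,58),f(33,402)],.0889),onz(d,[f(251,74),f(191,410)],.0813)][:,:2]
L=np.array([[-.063,-.1395],[.063,-.1395],[-.063,-.076],[.063,-.076]])
a,R,t=kabsch(L,W); print('bal yaw',a,'pivot org',t,'res',(L@R.T+t-W)*1000)
print('level free pan',R@[0,-.11]+t,'tilted ctr',R@[0,-.1078]+t)
# stand foot corner check z~? foot top height by depth
uv=[f(480,140),f(430,345),f(260,125)];print(depthpts(d,np.array(uv))[:,2])
# second view: scene corners of pan from c1 crop (x/2.5+180,y/2.5+150)
S=cam('scene');g=lambda x,y:[180+x/2.5-.3,150+y/2.5-.3]
print('scene chk',(proj(S,np.c_[W,[.0889,.0889,.0813,.0813]])-[g(0,0)])*2.5)
c,k=gray_rects(S,(210,170,272,205),.022)
P=onz(S,c,.022);print('scene plate',rect(P))
def tri(uvs):
    A=0;b=0
    for dd,uv in uvs:
        r=rays(dd,[uv])[0];r/=np.linalg.norm(r);M=np.eye(3)-np.outer(r,r);A=A+M;b=b+M@dd['c']
    return np.linalg.solve(A,b)
print('tri dots',[tri([(d,[115+x/3-.33,85+y/3-.33]),(S,g(*q))]) for (x,y),q in [((247,244),(187,84)),((214,394),(118,100))]])
print('tri pan corner',tri([(d,f(82,58)),(S,g(374,150))]),tri([(d,f(33,402)),(S,g(342,110))]),tri([(d,f(33,402)),(S,g(235,153))]),tri([(d,f(191,410)),(S,g(268,194))]))
```

```text
bal yaw -0.12358189393515291 pivot org [0.5365 0.1671] res [[-0.6438 -0.5022]
 [ 0.3563 -0.2382]
 [ 0.0769  0.4741]
 [ 0.2106  0.2664]]
level free pan [0.5229 0.0579] tilted ctr [0.5232 0.0601]
[0.0125 0.0137 0.0136]
scene chk [[338.0997 108.3875]
 [230.6585 149.6622]
 [373.7548 148.3215]
 [264.2872 193.0555]]
scene plate (0.5449913940429687, -0.16991067504882812, 110.51535034179688, 66.0499267578125, np.float64(-0.32123235489812074))
tri dots [array([ 0.505 , -0.1623,  0.0222]), array([ 0.5808, -0.1874,  0.0214])]
tri pan corner [0.4446 0.0578 0.0389] [0.5295 0.0478 0.1404] [0.5806 0.0232 0.086 ] [0.5883 0.085  0.0806]
```

Run:
```python
from board import *
import pickle
d=pickle.load(open('w1.pkl','rb'))
yy,xx=np.mgrid[240:310,130:440]; uv=np.c_[xx.ravel(),yy.ravel()];P=depthpts(d,uv)
m=(P[:,2]>.28)&(P[:,2]<.40)
T=(P[m]-[.52768,-.04309,.31127])
for sgn in (-1,1):
    q=T[T[:,1]*sgn>0]; print(np.percentile(q[:,2],[0,1,3,10]),q[q[:,2]<np.percentile(q[:,2],3)].mean(0))
```

```text
[0.0125 0.0142 0.0162 0.0206] [-0.0003 -0.044   0.0147]
[0.0125 0.0143 0.0165 0.0207] [0.0021 0.0415 0.0148]
```

Call:
step_arm([
  {"linear":[0.0026,-0.022,-0.04],"twist":[0,0,-0.0467],"grip":100},
  {"linear":[0.0026,-0.022,-0.04],"twist":[0,0,-0.0467],"grip":100},
  {"linear":[0.0026,-0.022,-0.04],"twist":[0,0,-0.0467],"grip":100},
  {"linear":[0.0026,-0.022,-0.04],"twist":[0,0,-0.0467],"grip":100},
  {"linear":[0.0026,-0.022,-0.04],"twist":[0,0,-0.0467],"grip":100},
  {"linear":[0.0026,-0.022,-0.04],"twist":[0,0,-0.0467],"grip":100},
  {"linear":[0,0,0],"twist":[0,0,0],"grip":100},
  {"linear":[0,0,0],"twist":[0,0,0],"grip":100},
])

```text
clock: 3.2
tcp_pos: [0.5444, -0.1748, 0.0725]
tool_rot: [0.809, 0.587, 0.0, 0.0]
contact_force: [-0.6, 0.0, -0.3]
gripper_width: 0.0852
```

Run:
```python
from board import *
d=cam('wrist'); save(d,'w2.png'); s=env.observe(); print(s['clock'],s['tcp_pos'],Rn.from_quat(s['tool_rot']).as_matrix()[:,0],s['contact_force'])
```

```text
3.25 [ 0.545  -0.175   0.0731] [0.3101 0.9507 0.0004] [ 0.4275  0.9617 -0.3294]
```

View pics/w2.png

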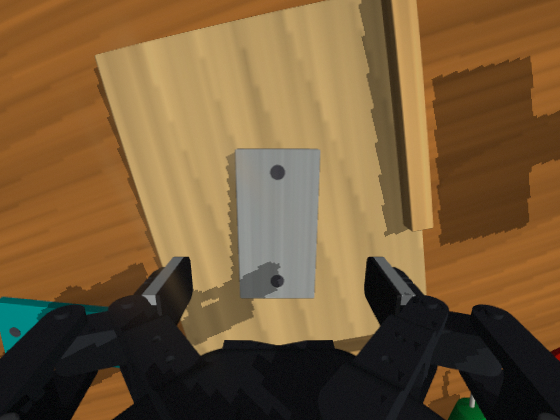

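Wrist view: the plate (278,224) sits square and centred between the open fingers. I'll lower and pinch lightly.

Call:
step_arm([
  {"linear":[0,0,-0.03],"twist":[0,0,0],"grip":100},
  {"linear":[0,0,-0.02],"twist":[0,0,0],"grip":100},
  {"linear":[0,0,-0.013],"twist":[0,0,0],"grip":100},
  {"linear":[0,0,0],"twist":[0,0,0],"grip":78},
  {"linear":[0,0,0],"twist":[0,0,0],"grip":72},
  {"linear":[0,0,0],"twist":[0,0,0],"grip":55},
  {"linear":[0,0,0],"twist":[0,0,0],"grip":55},
  {"linear":[0,0,0],"twist":[0,0,0],"grip":55},
  {"linear":[0,0,0],"twist":[0,0,0],"grip":55},
], squeeze=20)

```text
clock: 4.38
tcp_pos: [0.5449, -0.1758, 0.0096]
tool_rot: [0.81, 0.587, 0.001, 0.001]
contact_force: [-0.3, 1.4, 7.4]
gripper_width: 0.056
```

Call:
step_arm([
  {"linear":[0.0075,0.0037,0],"twist":[0,0,0.02],"grip":55},
  {"linear":[0.0075,0.0037,0],"twist":[0,0,0.02],"grip":55},
  {"linear":[0.0075,0.0037,0],"twist":[0,0,0.02],"grip":55},
  {"linear":[0.0075,0.0037,0],"twist":[0,0,0.02],"grip":55},
  {"linear":[0.0075,0.0037,0],"twist":[0,0,0.02],"grip":55},
  {"linear":[0.0029,0.0062,0],"twist":[0,0,0.02],"grip":55},
  {"linear":[0.0029,0.0062,0],"twist":[0,0,0.02],"grip":55},
  {"linear":[0.0029,0.0062,0],"twist":[0,0,0.02],"grip":55},
  {"linear":[0.0029,0.0062,0],"twist":[0,0,0.02],"grip":55},
  {"linear":[0.0029,0.0062,0],"twist":[0,0,0.02],"grip":55},
])

```text
clock: 5.62
tcp_pos: [0.5962, -0.1285, 0.0095]
tool_rot: [0.748, 0.664, -0.001, 0.002]
contact_force: [-2.7, -6.1, 5.8]
gripper_width: 0.0557
```

Call:
step_arm([
  {"linear":[0,0,0],"twist":[0,0,0],"grip":55},
  {"linear":[0,0,0],"twist":[0,0,0],"grip":55},
])

```text
clock: 5.88
tcp_pos: [0.5967, -0.1277, 0.0095]
tool_rot: [0.747, 0.664, -0.0, 0.002]
contact_force: [-2.2, -2.9, 6.1]
gripper_width: 0.0554
```

Run:
```python
from board import *
d=cam('wrist'); save(d,'w3.png'); s=env.observe(); R=Rn.from_quat(s['tool_rot']).as_matrix(); print(s['clock'],s['tcp_pos'],np.arctan2(R[1,0],R[0,0])-np.pi/2,s['contact_force'],s['gripper_width'])
S=cam('scene');a=cv2.resize(S['image'][145:225,180:310],None,fx=3.3,fy=3.3,interpolation=cv2.INTER_CUBIC)
b=cv2.resize(d['image'],(429,322)); cv2.imwrite('pics/m3.png',np.vstack([a[:, :429],b])[:,:,::-1])
```

```text
5.925 [ 0.5966 -0.1276  0.0095] -0.11735828714630148 [-0.9202 -3.3128  5.5337] 0.05555583965697541
```

View pics/m3.png

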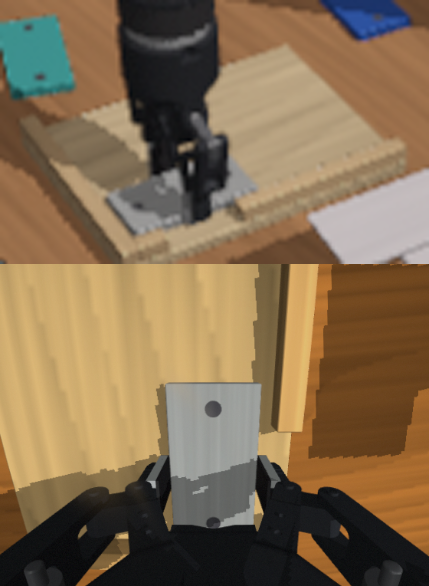

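The plate is held square, about 8 mm short of both fences, and the finger is going into the gap. Next I feel for the side fence.

Call:
step_arm([
  {"linear":[0.0001,0.001,0],"twist":[0,0,0],"grip":55},
  {"linear":[0.0001,0.001,0],"twist":[0,0,0],"grip":55},
  {"linear":[0.0001,0.001,0],"twist":[0,0,0],"grip":55},
  {"linear":[0.0001,0.001,0],"twist":[0,0,0],"grip":55},
  {"linear":[0.0001,0.001,0],"twist":[0,0,0],"grip":55},
  {"linear":[0.0001,0.001,0],"twist":[0,0,0],"grip":55},
])

```text
clock: 6.72
tcp_pos: [0.5975, -0.1225, 0.0095]
tool_rot: [0.748, 0.664, -0.001, 0.002]
contact_force: [-1.2, -6.1, 4.5]
gripper_width: 0.0556
```

Call:
step_arm([
  {"linear":[0.0001,0.001,0],"twist":[0,0,0],"grip":55},
  {"linear":[0.0001,0.001,0],"twist":[0,0,0],"grip":55},
])

```text
clock: 6.98
tcp_pos: [0.5977, -0.1205, 0.0095]
tool_rot: [0.748, 0.664, -0.001, 0.002]
contact_force: [-0.6, -6.7, 5.2]
gripper_width: 0.0552
```

Call:
step_arm([
  {"linear":[0.0001,0.001,0],"twist":[0,0,0],"grip":55},
])

```text
clock: 7.1
tcp_pos: [0.5978, -0.1195, 0.0095]
tool_rot: [0.748, 0.664, -0.001, 0.002]
contact_force: [-0.5, -6.5, 4.1]
gripper_width: 0.0558
```

Call:
step_arm([
  {"linear":[0.0001,0.001,0],"twist":[0,0,0],"grip":55},
  {"linear":[0.0001,0.001,0],"twist":[0,0,0],"grip":55},
])

```text
clock: 7.35
tcp_pos: [0.598, -0.1185, 0.0096]
tool_rot: [0.748, 0.664, -0.001, 0.003]
contact_force: [-1.7, -10.7, 4.2]
gripper_width: 0.0557
```

Call:
step_arm([
  {"linear":[0.0001,0.001,0],"twist":[0,0,0],"grip":55},
])

```text
clock: 7.48
tcp_pos: [0.5979, -0.1184, 0.0096]
tool_rot: [0.748, 0.664, -0.002, 0.004]
contact_force: [-2.0, -14.6, 4.7]
gripper_width: 0.0551
```

Call:
step_arm([
  {"linear":[0.0001,0.0007,0],"twist":[0,0,0],"grip":55},
])

```text
clock: 7.6
tcp_pos: [0.5979, -0.1184, 0.0096]
tool_rot: [0.748, 0.664, -0.003, 0.004]
contact_force: [-1.7, -15.5, 4.8]
gripper_width: 0.0556
```

Side fence reached (force 15 N, no more travel). Now along it towards the end fence.

Call:
step_arm([
  {"linear":[0.001,-0.0008,0],"twist":[0,0,0],"grip":55},
  {"linear":[0.001,-0.0001,0],"twist":[0,0,0],"grip":55},
  {"linear":[0.001,-0.0001,0],"twist":[0,0,0],"grip":55},
  {"linear":[0.001,-0.0001,0],"twist":[0,0,0],"grip":55},
  {"linear":[0.001,-0.0001,0],"twist":[0,0,0],"grip":55},
], squeeze=30)

```text
clock: 8.22
tcp_pos: [0.598, -0.1185, 0.0095]
tool_rot: [0.748, 0.664, -0.005, 0.0]
contact_force: [-17.3, -10.1, 21.8]
gripper_width: 0.0552
```

Call:
step_arm([
  {"linear":[0.001,-0.0001,0],"twist":[0,0,0],"grip":55},
  {"linear":[0.001,-0.0001,0],"twist":[0,0,0],"grip":55},
])

```text
clock: 8.48
tcp_pos: [0.5981, -0.1185, 0.0094]
tool_rot: [0.748, 0.663, -0.006, -0.001]
contact_force: [-22.6, -10.1, 25.8]
gripper_width: 0.055
```

Call:
step_arm([
  {"linear":[0.001,-0.0001,0],"twist":[0,0,0],"grip":55},
])

```text
clock: 8.6
tcp_pos: [0.5981, -0.1185, 0.0094]
tool_rot: [0.748, 0.663, -0.007, -0.001]
contact_force: [-25.6, -9.4, 28.4]
gripper_width: 0.0548
```

Call:
step_arm([
  {"linear":[0.001,-0.0001,0],"twist":[0,0,0],"grip":55},
])

```text
clock: 8.72
tcp_pos: [0.5981, -0.1185, 0.0094]
tool_rot: [0.748, 0.663, -0.007, -0.002]
contact_force: [-28.7, -9.9, 31.5]
gripper_width: 0.0551
```

Run:
```python
from board import *
d=cam('wrist'); S=cam('scene');D=cam('side')
a=cv2.resize(S['image'][160:220,185:285],None,fx=4,fy=4,interpolation=cv2.INTER_CUBIC)
e=cv2.resize(D['image'][230:310,240:380],(400,228),interpolation=cv2.INTER_CUBIC)
b=cv2.resize(d['image'][150:400,150:430],None,fx=1.4,fy=1.4); b=cv2.copyMakeBorder(b,0,468-b.shape[0],0,0,0)
cv2.imwrite('pics/m4.png',np.hstack([np.vstack([a,e]),b])[:,:,::-1])
s=env.observe();print(s['tcp_pos'],s['moment'],s['contact_force'])
```

```text
[ 0.598  -0.1185  0.0094] [-1.9262  5.593  -0.239 ] [-26.5363  -9.0307  30.2704]
```

View pics/m4.png

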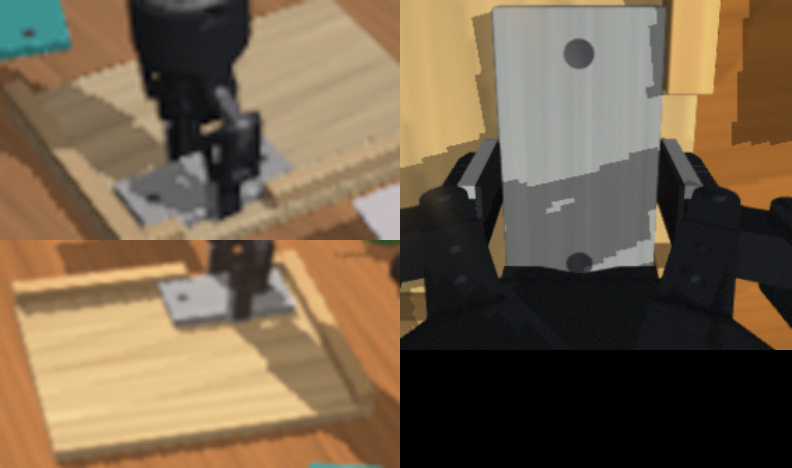

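Run:
```python
from board import *
d=cam('wrist'); 
P=onz(d,[[277.9,187.9],[277.1,337.9]],.022)[:,:2]; g=onz(d,[[339.3,216.4]],.028)[0,:2]
a=np.arctan2(*(P[1]-P[0])[::-1]);c=P.mean(0)
R=np.array([[np.cos(a),-np.sin(a)],[np.sin(a),np.cos(a)]])
print('dot sep',np.linalg.norm(P[1]-P[0]),'yaw',a,'centre',c,'centre minus fence corner in plate frame',R.T@(c-g),'home would be [.035,-.028]')
```

```text
dot sep 0.08018288816457203 yaw -0.12402577402468824 centre [ 0.5966 -0.1192] centre minus fence corner in plate frame [ 0.0285 -0.0275] home would be [.035,-.028]
```

Measured against the fence end in the same picture, the plate is flush in y but still about 7 mm short in x. The growing downward force suggests the plate is jammed by tool tilt. I'll relieve it and retry with less side load.

Call:
step_arm([
  {"linear":[-0.004,0,0],"twist":[0,0,0],"grip":55},
  {"linear":[-0.004,-0.0006,0],"twist":[0,0,0],"grip":55},
  {"linear":[0,-0.0004,0.0003],"twist":[0,0,0],"grip":55},
  {"linear":[0,0,0],"twist":[0,0,0],"grip":55},
], squeeze=20)

```text
clock: 9.43
tcp_pos: [0.598, -0.1186, 0.0095]
tool_rot: [0.748, 0.664, -0.002, 0.002]
contact_force: [-4.0, -5.6, 5.5]
gripper_width: 0.0554
```

Call:
step_arm([
  {"linear":[0.0,-0.0005,0.0005],"twist":[0,0,0],"grip":55},
  {"linear":[0.001,-0.0001,0.0],"twist":[0,0,0],"grip":55},
  {"linear":[0.001,-0.0001,0.0],"twist":[0,0,0],"grip":55},
])

```text
clock: 9.8
tcp_pos: [0.598, -0.1186, 0.0095]
tool_rot: [0.748, 0.664, -0.003, 0.0]
contact_force: [-8.7, -5.0, 10.7]
gripper_width: 0.055
```

Still a dead stop. I'll open, rise and look at it clear of the gripper.

Call:
step_arm([
  {"linear":[-0.002,0,0],"twist":[0,0,0],"grip":75},
  {"linear":[0,0,0],"twist":[0,0,0],"grip":85},
  {"linear":[0,0,0],"twist":[0,0,0],"grip":85},
  {"linear":[0,0,0.02],"twist":[0,0,0],"grip":85},
  {"linear":[0,0,0.05],"twist":[0,0,0],"grip":100},
  {"linear":[0.01,0,0.05],"twist":[0,0,0],"grip":100},
  {"linear":[0,0,0.03],"twist":[0,0,0],"grip":100},
  {"linear":[0,0,0],"twist":[0,0,0],"grip":100},
  {"linear":[0,0,0],"twist":[0,0,0],"grip":100},
])

```text
clock: 10.92
tcp_pos: [0.6077, -0.1166, 0.1583]
tool_rot: [0.747, 0.665, -0.0, -0.0]
contact_force: [-0.5, 0.1, -1.1]
gripper_width: 0.0853
```

Run:
```python
from board import *
import pickle
d=cam('wrist'); pickle.dump(d,open('w5.pkl','wb'));s=env.observe();print(s['clock'],s['tcp_pos'],s['contact_force'])
cv2.imwrite('pics/w5.png',cv2.resize(d['image'][100:340,180:380],None,fx=2.5,fy=2.5,interpolation=cv2.INTER_CUBIC)[:,:,::-1])
```

```text
10.975 [ 0.6073 -0.1165  0.1577] [-0.6698 -0.2157 -0.4258]
```

View pics/w5.png

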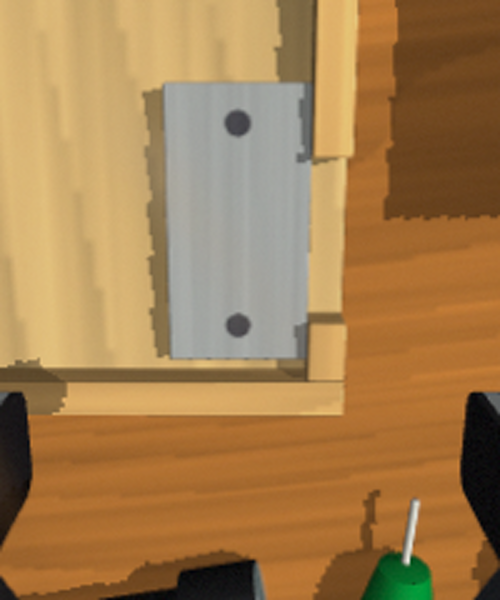

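Plate edge at row 358 and end fence at row 382, so about 7 mm short. The side edge is along the fence with nothing in between, so it was friction jamming. I'll push the rear short edge with shut fingers.

Run:
```python
from board import *
import pickle
d=pickle.load(open('w5.pkl','rb')); f=lambda x,y:[180+x/2.5-.3,100+y/2.5-.3]
P=onz(d,[f(237,123),f(238,325)],.022)[:,:2];c=P.mean(0);a=np.arctan2(*(P[1]-P[0])[::-1])
F=onz(d,[f(315,0),f(313,155),f(308,381),f(345,413)],.028)[:,:2]; E=onz(d,[f(0,382),f(307,382)],.028)[:,:2]
print('centre',c,'yaw',a,'side fence yaw',np.arctan2(*(F[2]-F[0])[::-1]),'end fence yaw',np.arctan2(*(E[1]-E[0])[::-1])-np.pi/2)
b=-.12;R=np.array([[np.cos(b),-np.sin(b)],[np.sin(b),np.cos(b)]])
print('c - fence corner(inner .115,.085)',R.T@(c-F[2]),'home [-.055,-.028]')
print('pusher start',c+R@[-.078,0], 'yaw tool err', env.observe()['tool_rot'])
```

```text
centre [ 0.5966 -0.1192] yaw -0.11299395983500148 side fence yaw -0.11020732224818117 end fence yaw -0.11344819058486344
c - fence corner(inner .115,.085) [-0.0617 -0.0287] home [-.055,-.028]
pusher start [ 0.5191 -0.1098] yaw tool err [ 0.7472  0.6646 -0.0006 -0.0009]
```

Call:
step_arm([
  {"linear":[-0.044,0.0033,-0.02],"twist":[0,0,0],"grip":0},
  {"linear":[-0.044,0.0033,-0.02],"twist":[0,0,0],"grip":0},
  {"linear":[0,0,-0.03],"twist":[0,0,0],"grip":0},
  {"linear":[0,0,-0.03],"twist":[0,0,0],"grip":0},
  {"linear":[0,0,-0.02],"twist":[0,0,0],"grip":0},
  {"linear":[0,0,-0.012],"twist":[0,0,0],"grip":0},
  {"linear":[0,0,-0.01],"twist":[0,0,0],"grip":0},
  {"linear":[0,0,0],"twist":[0,0,0],"grip":0},
])

```text
clock: 11.98
tcp_pos: [0.5197, -0.1101, 0.0165]
tool_rot: [0.747, 0.665, -0.0, -0.001]
contact_force: [0.1, -0.5, 0.6]
gripper_width: -0.0002
```

Now push along board +x: contact should come after about 12 mm, and the fence after about 19 mm.

Call:
step_arm([
  {"linear":[0.003,-0.0003,0],"twist":[0,0,0],"grip":0},
  {"linear":[0.003,-0.0003,0],"twist":[0,0,0],"grip":0},
  {"linear":[0.003,-0.0003,0],"twist":[0,0,0],"grip":0},
  {"linear":[0.002,-0.0002,0],"twist":[0,0,0],"grip":0},
  {"linear":[0.001,-0.0001,0],"twist":[0,0,0],"grip":0},
  {"linear":[0.001,-0.0001,0],"twist":[0,0,0],"grip":0},
])

```text
clock: 12.72
tcp_pos: [0.5306, -0.1112, 0.0167]
tool_rot: [0.747, 0.665, -0.002, -0.002]
contact_force: [-8.2, 0.1, 7.4]
gripper_width: -0.0
```

Call:
step_arm([
  {"linear":[0.001,-0.0001,0],"twist":[0,0,0],"grip":0},
  {"linear":[0.001,-0.0001,0],"twist":[0,0,0],"grip":0},
  {"linear":[0.001,-0.0001,0],"twist":[0,0,0],"grip":0},
])

```text
clock: 13.1
tcp_pos: [0.5334, -0.1115, 0.0167]
tool_rot: [0.747, 0.664, -0.002, -0.002]
contact_force: [-9.0, 0.5, 6.4]
gripper_width: 0.0
```

Call:
step_arm([
  {"linear":[0.001,-0.0001,0],"twist":[0,0,0],"grip":0},
  {"linear":[0.001,-0.0001,0],"twist":[0,0,0],"grip":0},
])

```text
clock: 13.35
tcp_pos: [0.5352, -0.1117, 0.0167]
tool_rot: [0.747, 0.664, -0.002, -0.002]
contact_force: [-9.3, 0.6, 6.5]
gripper_width: 0.0001
```

Call:
step_arm([
  {"linear":[0.001,-0.0001,0],"twist":[0,0,0],"grip":0},
  {"linear":[0.001,-0.0001,0],"twist":[0,0,0],"grip":0},
])

```text
clock: 13.6
tcp_pos: [0.5372, -0.1119, 0.0166]
tool_rot: [0.747, 0.664, -0.002, -0.002]
contact_force: [-8.6, 0.4, 8.2]
gripper_width: -0.0002
```

Call:
step_arm([
  {"linear":[0.001,-0.0001,0],"twist":[0,0,0],"grip":0},
])

```text
clock: 13.72
tcp_pos: [0.5378, -0.112, 0.0166]
tool_rot: [0.747, 0.664, -0.002, -0.002]
contact_force: [-10.3, -0.6, 9.8]
gripper_width: -0.0002
```

Call:
step_arm([
  {"linear":[0.001,-0.0001,0],"twist":[0,0,0],"grip":0},
])

```text
clock: 13.85
tcp_pos: [0.5379, -0.112, 0.0165]
tool_rot: [0.747, 0.664, -0.003, -0.003]
contact_force: [-12.9, 2.0, 11.6]
gripper_width: -0.0001
```

Call:
step_arm([
  {"linear":[0.001,-0.0001,0],"twist":[0,0,0],"grip":0},
  {"linear":[0.001,-0.0001,0],"twist":[0,0,0],"grip":0},
  {"linear":[0,0,0],"twist":[0,0,0],"grip":0},
])

```text
clock: 14.22
tcp_pos: [0.538, -0.112, 0.0163]
tool_rot: [0.747, 0.664, -0.004, -0.004]
contact_force: [-16.7, 1.8, 14.2]
gripper_width: -0.0003
```

Call:
step_arm([
  {"linear":[-0.008,0.001,0],"twist":[0,0,0],"grip":0},
  {"linear":[-0.008,0.001,0],"twist":[0,0,0],"grip":0},
  {"linear":[0,0,0.04],"twist":[0,0,0],"grip":0},
  {"linear":[0.02,-0.002,0.05],"twist":[0,0,0],"grip":50},
  {"linear":[0.05,-0.004,0.05],"twist":[0,0,0],"grip":100},
  {"linear":[0.02,-0.002,0],"twist":[0,0,0],"grip":100},
  {"linear":[0,0,0],"twist":[0,0,0],"grip":100},
  {"linear":[0,0,0],"twist":[0,0,0],"grip":100},
])

```text
clock: 15.22
tcp_pos: [0.611, -0.1179, 0.1503]
tool_rot: [0.747, 0.665, -0.001, -0.001]
contact_force: [0.2, -0.1, 0.4]
gripper_width: 0.0853
```

Run:
```python
from board import *
import pickle
d=cam('wrist'); pickle.dump(d,open('w6.pkl','wb'));s=env.observe();print(s['clock'],s['tcp_pos'],s['contact_force'])
cv2.imwrite('pics/w6.png',cv2.resize(d['image'][100:340,180:380],None,fx=2.5,fy=2.5,interpolation=cv2.INTER_CUBIC)[:,:,::-1])
# dots & fences automatically
g=cv2.cvtColor(d['image'],cv2.COLOR_RGB2GRAY);hs=cv2.cvtColor(d['image'],cv2.COLOR_RGB2HSV)
c,k=gray_rects(d,(200,100,345,300),.022);print('plate px',cv2.minAreaRect(c.astype(np.float32)),'world',rect(onz(d,c,.022)))
```

```text
15.275 [ 0.6109 -0.1179  0.1503] [ 0.0943 -0.473   0.6225]
plate px ((276.0, 192.99996948242188), (59.99999237060547, 111.99998474121094), -0.0) world (0.6031867065429688, -0.11981587219238281, 108.96041107177734, 55.610721588134766, np.float64(-0.12080857705510097))
```

View pics/w6.png

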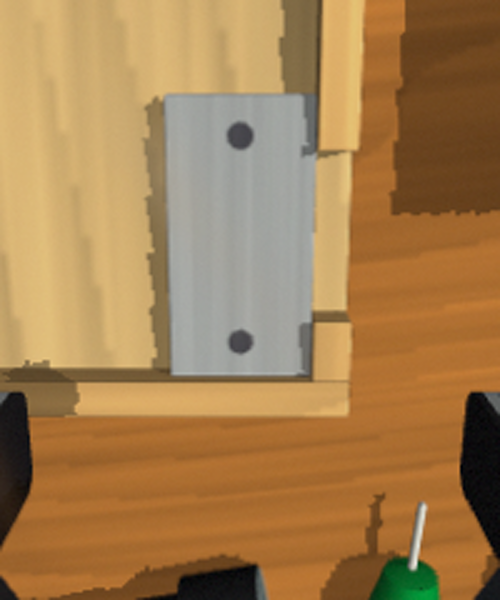

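The plate now looks home: its front edge at row 376 meets the end fence at row 381, and its right edge at col 313 meets the side fence.

Run:
```python
from board import *
import pickle
d=pickle.load(open('w6.pkl','rb')); f=lambda x,y:[180+x/2.5-.3,100+y/2.5-.3]
P=onz(d,[f(240,136),f(240.5,342)],.022)[:,:2];c=P.mean(0);a=np.arctan2(*(P[1]-P[0])[::-1])
F=onz(d,[f(319,0),f(317,150),f(312.5,381)],.028)[:,:2]
b=-.113;R=np.array([[np.cos(b),-np.sin(b)],[np.sin(b),np.cos(b)]])
print('c',c,'yaw',a,'side fence yaw',np.arctan2(*(F[2]-F[0])[::-1]))
print((F-c)@R,'home y .028, x .055')
```

```text
c [ 0.6042 -0.1199] yaw -0.11471406374319909 side fence yaw -0.10769867920394416
[[-0.0866  0.0274]
 [-0.0355  0.0278]
 [ 0.0542  0.0282]] home y .028, x .055
```

Call:
step_arm([
  {"linear":[-0.0067,-0.0006,-0.03],"twist":[0,0,0],"grip":100},
  {"linear":[0,0,-0.04],"twist":[0,0,0],"grip":100},
  {"linear":[0,0,-0.035],"twist":[0,0,0],"grip":100},
  {"linear":[0,0,-0.0225],"twist":[0,0,0],"grip":100},
  {"linear":[0,0,-0.012],"twist":[0,0,0],"grip":100},
  {"linear":[0,0,0],"twist":[0,0,0],"grip":78},
  {"linear":[0,0,0],"twist":[0,0,0],"grip":70},
  {"linear":[0,0,0],"twist":[0,0,0],"grip":55},
  {"linear":[0,0,0],"twist":[0,0,0],"grip":55},
  {"linear":[0,0,0],"twist":[0,0,0],"grip":55},
], squeeze=20)

```text
clock: 16.52
tcp_pos: [0.6064, -0.1196, 0.0132]
tool_rot: [0.747, 0.664, 0.0, 0.001]
contact_force: [-2.7, -3.0, 7.6]
gripper_width: 0.0556
```

Call:
step_arm([
  {"linear":[0,0.0005,0],"twist":[0,0,0],"grip":55},
  {"linear":[0,0.0005,0],"twist":[0,0,0],"grip":55},
  {"linear":[0,0,0],"twist":[0,0,0],"grip":55},
])

```text
clock: 16.9
tcp_pos: [0.6064, -0.1196, 0.0132]
tool_rot: [0.748, 0.664, -0.001, 0.002]
contact_force: [-2.7, -5.5, 5.5]
gripper_width: 0.055
```

Flush against the side fence, but the descent row fell short and the grip is 3 mm too high. I'll re-grip lower.

Call:
step_arm([
  {"linear":[0,0,0],"twist":[0,0,0],"grip":72},
  {"linear":[0,0,0],"twist":[0,0,0],"grip":72},
  {"linear":[-0.0015,0,-0.0015],"twist":[0,0,0],"grip":72},
  {"linear":[0,0,-0.0015],"twist":[0,0,0],"grip":72},
  {"linear":[0,0,0],"twist":[0,0,0],"grip":72},
  {"linear":[0,0,0],"twist":[0,0,0],"grip":55},
  {"linear":[0,0,0],"twist":[0,0,0],"grip":55},
  {"linear":[0,0,0],"twist":[0,0,0],"grip":55},
  {"linear":[0,0,0],"twist":[0,0,0],"grip":55},
])

```text
clock: 18.02
tcp_pos: [0.6039, -0.1193, 0.009]
tool_rot: [0.748, 0.664, -0.001, 0.001]
contact_force: [-2.8, -4.1, 2.7]
gripper_width: 0.0555
```

Run:
```python
from board import *
import pickle
d=cam('wrist'); pickle.dump(d,open('w7.pkl','wb'));s=env.observe();print(s['clock'],s['tcp_pos'],s['contact_force'],d['c'])
g=cv2.cvtColor(d['image'],cv2.COLOR_RGB2GRAY); a=g[170:350,255:300]
b=cv2.morphologyEx(cv2.GaussianBlur(a,(3,3),0),cv2.MORPH_BLACKHAT,np.ones((25,25)))
_,m=cv2.threshold(b,45,255,0);n,l,st,ce=cv2.connectedComponentsWithStats(m)
for i in range(1,n):
    if st[i,4]>30: p=ce[i]+[255,170];print(p,st[i],onz(d,[p],.022))
# plate front/back edges vs fences are compared in the seat frame
```

```text
18.075 [ 0.6039 -0.1192  0.009 ] [-0.8585 -4.0555  2.5816] [ 0.5379 -0.1118  0.1519]
[278.0273 192.1475] [ 13  12  21  21 366] [[ 0.5643 -0.1153  0.022 ]]
[261.9643 286.7755] [  0 109  15  17 196] [[ 0.6111 -0.1288  0.022 ]]
[276.8184 343.9458] [  0 164  45  16 424] [[ 0.646  -0.1254  0.022 ]]
```

The dot shows the plate still at its seat. Firm grip and straight lift.

Call:
step_arm([
  {"linear":[0,0,0],"twist":[0,0,0],"grip":50},
  {"linear":[0,0,0],"twist":[0,0,0],"grip":50},
  {"linear":[0,0,0.005],"twist":[0,0,0],"grip":50},
  {"linear":[0,0,0.01],"twist":[0,0,0],"grip":50},
  {"linear":[0,0,0.02],"twist":[0,0,0],"grip":50},
  {"linear":[0,0,0.03],"twist":[0,0,0],"grip":50},
  {"linear":[0,0,0.04],"twist":[0,0,0],"grip":50},
  {"linear":[0,0,0.03],"twist":[0,0,0],"grip":50},
  {"linear":[0,0,0.01],"twist":[0,0,0],"grip":50},
  {"linear":[0,0,0],"twist":[0,0,0],"grip":50},
], squeeze=70)

```text
clock: 19.32
tcp_pos: [0.6039, -0.1176, 0.1532]
tool_rot: [0.747, 0.665, -0.0, -0.0]
contact_force: [0.1, -0.3, -4.9]
gripper_width: 0.0534
```

```bash
cat > held.py <<'E'
from board import *
d=cam('wrist');s=env.observe();R=Rn.from_quat(s['tool_rot']).as_matrix()
print(s['clock'],s['tcp_pos'],'yaw',np.arctan2(R[1,0],R[0,0])-np.pi/2,s['contact_force'],s['gripper_width'])
g=cv2.cvtColor(d['image'],cv2.COLOR_RGB2GRAY); a=g[170:350,225:330]
b=cv2.morphologyEx(cv2.GaussianBlur(a,(3,3),0),cv2.MORPH_BLACKHAT,np.ones((25,25)))
m=(b>45).astype(np.uint8);n,l,st,ce=cv2.connectedComponentsWithStats(m)
for i in range(1,n):
    if 200<st[i,4]<600 and st[i,1]<40:
        p=ce[i]+[225,170]; zt=s['tcp_pos'][2]+.013
        print('dot px',p,'world',onz(d,[p],zt)[0],'tool-rel xy',(R.T@(onz(d,[p],zt)[0]-s['tcp_pos'])))
print('depth z around plate',np.median(depthpts(d,np.array([[278,u] for u in range(215,250,3)]))[:,2]))
E
python3 held.py
```

```text
19.375 [ 0.6033 -0.1175  0.1523] yaw -0.11695258444343515 [-0.2937  0.1755 -5.6957] 0.053761311029295135
dot px [278.2358 191.9729] world [ 0.5644 -0.1136  0.1653] tool-rel xy [-0.0007 -0.0391 -0.0129]
depth z around plate 0.1660170309411701
```

Held firmly (5 N). Now over the free pan.

Call:
step_arm([
  {"linear":[-0.007,0.015,0],"twist":[0,0,-0.001],"grip":50},
  {"linear":[-0.0136,0.0293,0],"twist":[0,0,-0.001],"grip":50},
  {"linear":[-0.0136,0.0293,0],"twist":[0,0,-0.001],"grip":50},
  {"linear":[-0.0136,0.0293,0],"twist":[0,0,-0.001],"grip":50},
  {"linear":[-0.0136,0.0293,0],"twist":[0,0,-0.001],"grip":50},
  {"linear":[-0.0136,0.0293,0],"twist":[0,0,-0.001],"grip":50},
  {"linear":[-0.0063,0.014,0],"twist":[0,0,0],"grip":50},
  {"linear":[0,0,0],"twist":[0,0,0],"grip":50},
  {"linear":[0,0,0],"twist":[0,0,0],"grip":50},
])

```text
clock: 20.5
tcp_pos: [0.5229, 0.0573, 0.1535]
tool_rot: [0.749, 0.662, -0.0, 0.0]
contact_force: [-0.0, -0.1, -4.0]
gripper_width: 0.0536
```

```bash
python3 held.py
python3 - <<'E'
from board import *
# pan far-edge/end check from side+scene cams: pan white pixels by depth
for n in ['scene','side','wrist']:
    d=cam(n);yy,xx=np.mgrid[0:420,0:560];uv=np.c_[xx.ravel(),yy.ravel()];P=depthpts(d,uv)
    b=-.1236;R=np.array([[np.cos(b),-np.sin(b)],[np.sin(b),np.cos(b)]]);Q=(P[:,:2]-[.5365,.1671])@R
    hs=cv2.cvtColor(d['image'],cv2.COLOR_RGB2HSV).reshape(-1,3)
    m=(abs(Q[:,0])<.09)&(Q[:,1]<-.06)&(Q[:,1]>-.17)&(P[:,2]>.07)&(P[:,2]<.1)
    if m.sum()>20: q=Q[m]; print(n,m.sum(),'x',np.percentile(q[:,0],[.5,99.5]),'y',np.percentile(q[:,1],[.5,99.5]))
E
```

```text
20.55 [0.5231 0.0572 0.1535] yaw -0.12373776912412571 [-0.4268  0.8504 -4.2926] 0.053617658001930205
dot px [278.2065 191.9755] world [0.4832 0.0616 0.1665] tool-rel xy [-0.0005 -0.0401 -0.013 ]
depth z around plate 0.1663652901838703
scene 1090 x [-0.0626  0.0625] y [-0.1401 -0.0607]
side 508 x [-0.0656  0.0585] y [-0.1443 -0.0764]
wrist 1901 x [-0.0625  0.0141] y [-0.1388 -0.0605]
```

The pan edges from the scene and wrist cameras agree within 1 mm; the side camera is off by 3–4 mm. Descending.

Call:
step_arm([
  {"linear":[-0.0005,0.0007,-0.02],"twist":[0,0,0],"grip":50},
  {"linear":[0,0,-0.02],"twist":[0,0,0],"grip":50},
  {"linear":[0,0,-0.015],"twist":[0,0,0],"grip":50},
  {"linear":[0,0,-0.0085],"twist":[0,0,0],"grip":50},
  {"linear":[0,0,0],"twist":[0,0,0],"grip":50},
  {"linear":[0,0,-0.002],"twist":[0,0,0],"grip":50},
  {"linear":[0,0,-0.002],"twist":[0,0,0],"grip":50},
  {"linear":[0,0,0],"twist":[0,0,0],"grip":50},
])

```text
clock: 21.7
tcp_pos: [0.5224, 0.0585, 0.0864]
tool_rot: [0.749, 0.662, 0.0, 0.0]
contact_force: [-0.7, 0.3, -4.3]
gripper_width: 0.0538
```

Call:
step_arm([
  {"linear":[0,0,-0.002],"twist":[0,0,0],"grip":50},
  {"linear":[0,0,-0.002],"twist":[0,0,0],"grip":50},
  {"linear":[0,0,-0.002],"twist":[0,0,0],"grip":50},
  {"linear":[0,0,-0.002],"twist":[0,0,0],"grip":50},
  {"linear":[0,0,0],"twist":[0,0,0],"grip":50},
])

```text
clock: 22.32
tcp_pos: [0.5225, 0.0583, 0.0782]
tool_rot: [0.749, 0.662, 0.0, 0.0]
contact_force: [-0.3, -0.8, -2.0]
gripper_width: 0.0539
```

Call:
step_arm([
  {"linear":[0,0,-0.002],"twist":[0,0,0],"grip":50},
  {"linear":[0,0,-0.002],"twist":[0,0,0],"grip":50},
  {"linear":[0,0,-0.002],"twist":[0,0,0],"grip":50},
  {"linear":[0,0,-0.001],"twist":[0,0,0],"grip":50},
  {"linear":[0,0,-0.001],"twist":[0,0,0],"grip":50},
  {"linear":[0,0,0],"twist":[0,0,0],"grip":50},
  {"linear":[0,0,0],"twist":[0,0,0],"grip":50},
])

```text
clock: 23.2
tcp_pos: [0.5223, 0.0584, 0.0703]
tool_rot: [0.749, 0.662, -0.0, 0.0]
contact_force: [-0.3, -2.3, 0.6]
gripper_width: 0.0533
```

```bash
cat > bal.py <<'E'
from board import *
b=-.1236;R=np.array([[np.cos(b),-np.sin(b)],[np.sin(b),np.cos(b)]])
for n in ['scene','wrist']:
    d=cam(n);yy,xx=np.mgrid[0:420,0:560];uv=np.c_[xx.ravel(),yy.ravel()];P=depthpts(d,uv)
    Q=(P[:,:2]-[.5365,.1671])@R
    hs=cv2.cvtColor(d['image'],cv2.COLOR_RGB2HSV).reshape(-1,3)
    for nm,lo,hi in [('free',-.137,-.083),('mate',.085,.135)]:
        m=(abs(Q[:,0])<.05)&(Q[:,1]>lo)&(Q[:,1]<hi)&(P[:,2]>.04)&(P[:,2]<.1)&(hs[:,1]<60)
        if m.sum()>30: 
            A=np.c_[Q[m],np.ones(m.sum())];c=np.linalg.lstsq(A,P[m][:,2],rcond=None)[0];print(n,nm,m.sum(),'slope x,y',c[:2],'z',np.median(P[m][:,2]))
s=env.observe();print(s['clock'],s['tcp_pos'],s['contact_force'],s['gripper_width'])
E
python3 bal.py
```

```text
scene free 418 slope x,y [ 0.0081 -0.1016] z 0.08362586261503502
scene mate 770 slope x,y [-0.0024 -0.0019] z 0.08067850771017238
wrist free 19251 slope x,y [0.002  0.0133] z 0.08308120205269717
23.3 [0.5223 0.0584 0.0703] [ 0.2467 -3.0407 -0.5795] 0.053524873405284085
```

Level within about 0.01 rad and the tool force is near zero, so the pan is carrying the plate. Last millimetre, relieve the side force and open.

Call:
step_arm([
  {"linear":[0,-0.0003,-0.0008],"twist":[0,0,0],"grip":50},
  {"linear":[0,0,0],"twist":[0,0,0],"grip":50},
], squeeze=20)

```text
clock: 23.55
tcp_pos: [0.5223, 0.0583, 0.0694]
tool_rot: [0.749, 0.662, 0.0, -0.0]
contact_force: [-0.6, -2.3, -0.7]
gripper_width: 0.0538
```

Call:
step_arm([
  {"linear":[0,0,0],"twist":[0,0,0],"grip":66},
  {"linear":[0,0,0],"twist":[0,0,0],"grip":70},
  {"linear":[0,0,0],"twist":[0,0,0],"grip":80},
  {"linear":[0,0,0],"twist":[0,0,0],"grip":90},
  {"linear":[0,0,0],"twist":[0,0,0],"grip":100},
  {"linear":[0,0,0],"twist":[0,0,0],"grip":100},
])

```text
clock: 24.3
tcp_pos: [0.5223, 0.0582, 0.0694]
tool_rot: [0.749, 0.662, 0.0, -0.0]
contact_force: [-0.5, -0.1, -0.2]
gripper_width: 0.0858
```

Call:
step_arm([
  {"linear":[0,0,0.01],"twist":[0,0,0],"grip":100},
  {"linear":[0,0,0.03],"twist":[0,0,0],"grip":100},
  {"linear":[0,0,0.04],"twist":[0,0,0],"grip":100},
  {"linear":[0,0,0.05],"twist":[0,0,0],"grip":100},
  {"linear":[0,0,0.05],"twist":[0,0,0],"grip":100},
  {"linear":[0,0,0],"twist":[0,0,0],"grip":100},
  {"linear":[0,0,0],"twist":[0,0,0],"grip":100},
  {"linear":[0,0,0],"twist":[0,0,0],"grip":100},
])

```text
clock: 25.3
tcp_pos: [0.5214, 0.058, 0.2481]
tool_rot: [0.749, 0.662, -0.001, -0.001]
contact_force: [-0.2, 0.1, -0.5]
gripper_width: 0.0853
```

```bash
python3 bal.py
python3 - <<'E'
from board import *
import pickle
d=cam('wrist');pickle.dump(d,open('w8.pkl','wb'))
cv2.imwrite('pics/w8.png',cv2.resize(d['image'][70:330,200:480],None,fx=2.3,fy=2.3,interpolation=cv2.INTER_CUBIC)[:,:,::-1])
E
```

```text
scene free 603 slope x,y [ 0.0016 -0.0438] z 0.08271559801028316
scene mate 779 slope x,y [-0.0058  0.0038] z 0.08116918716522781
wrist free 4505 slope x,y [-0.0005 -0.0012] z 0.0822977581185022
wrist mate 3824 slope x,y [ 0.0003 -0.0026] z 0.08213466007768136
25.4 [0.5215 0.058  0.2481] [ 0.5803  0.8948 -0.7365] 0.08529381174498928
```

View pics/w8.png

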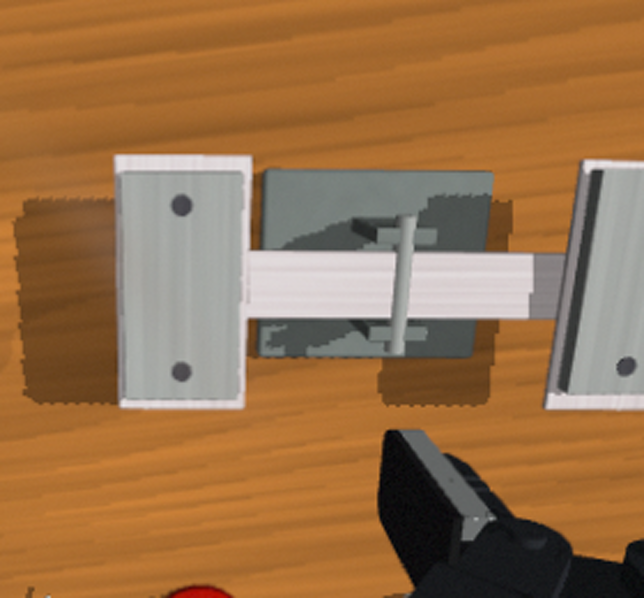

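The plate lies on the pan and both slopes are about 0.002 rad (level). I'll check centring with heights accounted for.

Run:
```python
from board import *
import pickle
d=pickle.load(open('w8.pkl','rb'));f=lambda q:[[200+x/2.3-.3,70+y/2.3-.3] for x,y in q]
L=np.array([[-1,-1],[-1,1],[1,1],[1,-1]])
pan=onz(d,f([(115,156),(252,155),(243,408),(121,408)]),.072)[:,:2];pl=onz(d,f([(120,171),(244,170),(240.5,401),(124,401)]),.082)[:,:2]
pd=onz(d,f([(181,205),(181,372)]),.082)[:,:2]
for n,W,h in [('pan',pan,(.063,.032)),('plate',pl,(.055,.028))]:
    a,R,t=kabsch(L*h,W);print(n,a,t,((L*h)@R.T+t-W).round(4).tolist())
    if n=='pan':Rp,tp=R,t
    else: print('offset in pan frame mm',Rp.T@(t-tp)*1000, 'by dots',Rp.T@(pd.mean(0)-tp)*1000, 'dots yaw',np.arctan2(*(pd[1]-pd[0])[::-1]))
s=env.observe();print(s['clock'])
```

```text
pan -0.12416762855034172 [0.5231 0.0583] [[-0.0008, -0.0003], [-0.0001, 0.0002], [0.0007, 0.0009], [0.0003, -0.0008]]
plate -0.11879441787202166 [0.5224 0.0581] [[0.0003, -0.0001], [0.0006, -0.0], [-0.0006, -0.0006], [-0.0003, 0.0008]]
offset in pan frame mm [-0.6775 -0.3091] by dots [-0.5285 -0.8391] dots yaw -0.12078035840325764
25.45
```

Centred within 1 mm, square within 0.01 rad, level, and nothing is touching. Handing in.

```bash
python3 -c "
from station import env
print(env.hand_in())"
```

```text
the job is handed in; nothing more can be done
None
```

The trim plate was slid home into the corner, lifted, and laid on the free pan, and the balance came level. I handed the job in at about 25.5 s of the 64 s allowed.

**Seating:**
- I slid the plate along the board in a light grip until it met the side fence.
- The gripped slide towards the end fence then jammed about 7 mm short. I think tool tilt was pressing the plate into the board. The tool force reached about 31 N upward and 29 N sideways.
- I let go and pushed the plate's rear short edge with the shut fingers until it stopped against the end fence.
- The first seated grip was about 3 mm too high, so I re-gripped lower, nudged the plate against the side fence, and lifted straight up.

**Last checks:**
- **Corner:** in the camera view the plate was within about 1 mm of flush on both fences. Its yaw read about 0.007 rad off one reading of the side fence, within the scatter of my fence readings.
- **On the pan:** the plate is centred within about 1 mm and square within about 0.005 rad.
- **Balance:** in the wrist camera, both plates slope 0.003 rad or less, and their tops are 82.3 mm and 82.1 mm high.
- **Mate:** it still lies on its pan.
- **Bystanders:** the arm never went near the reel, float or torch, but I did not measure their poses again at the end.

**Disagreements:** the side camera put the pan edges 3–4 mm off the other two views. The scene camera's depth showed a slope of 0.04 rad on the free plate after release. I relied on the wrist camera for both.

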